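# Open the push-and-turn bottle of sanitiser concentrate

## Robot

A 6-joint arm with a two-finger parallel gripper is mounted at the origin on the work surface. World frame = base frame: x ahead of the robot, y to its left, z up, the work surface at z = 0. Lengths are in m, angles in rad, forces in N, time in s.
With the tool pointing down it reaches from about 0.3 to 0.85 m from the base axis. Payload 4.2 kg.
Tool frame: the origin (TCP) lies between the finger pads; the fingertips stand 19 mm ahead of it and the grasp point (between the pads) is the TCP (ctrl.tip_reach is the distance from the TCP to the fingertips, in m); z points along the fingers, y is the line along which they close (so a half turn about z gives the same grasp; the last joint's range is limited). The gripper opens to 91 mm and grips with 3 to 60 N. Pads are 32 mm wide; open, the fingers measure 118 mm over their backs; the gripper's body (76 mm by 178 mm) begins 60 mm behind the grasp point.
Start: joints at [-1.219, 0.32, 1.565, -0, 1.257, -0.02], TCP at [0.209, -0.536, 0.233] pointing down, gripper open.
Joint ranges: [-3.11, 3.11], [-0.84, 2.01], [0.21, 2.61], [-1.34, 4.49], [0.05, 2.63], [-2.56, 2.56]. Speed limits (rad/s): [2.57, 2.57, 3.14, 3.14, 3.14, 3.14].

## Interface

Orientations are given as a unit quaternion [w, x, y, z].
In Python, from plant import status, optics, order, ctrl gives the robot as it stands.
- The arm moves only by the tool servo_tool, never from a script. Its argument "steps" is one flat list of numbers, 4 for each row, row after row: the shift along the tool's x, y, z in m, then the turn about the tool's z in degrees. A call has 1 to 20 rows; each row is the pose to reach, as a shift and turn from the pose commanded when the call began, along the tool's axes at that moment; what a row does not reach only later rows make up. A row lasts 1/12 s, in which the tool goes at most 41.7 mm and 7.16 degrees, less where a joint would pass 70% of its speed; a pose out of reach is approached as far as the arm can. A call with a gripper value outside its range is refused whole. "hand" is the closure, from -1 (fully open) to 1 (shut), set as the call begins (left out, the last holds). The fingers move at their own pace and stop on an object; the grip force is fixed at half the most. Time passes only in rows, so rows that repeat a pose let the fingers close. It gives the time, the measured TCP pose, the force, the opening and the grip force at its end, in the units of the state.
- status.observe(): the state, without advancing time (a new reading comes with each control period).
- optics.camera(name): name is "scene" or "top" or "wrist"; returns the picture (480x640x3 uint8, red, green, blue); there is no depth.
- optics.get_calibration(name): a dict with "K" (3x3 intrinsics, pixels), "extrinsics" (4x4, takes a point from camera to world coordinates). Camera axes: x right, y down, z forward; pixel columns grow to the right and rows downward; lengths in m; the calibration is good to about 2 mm. A picture is of the moment at which its call begins: read the wrist's pose just before it. get_calibration takes no time and is no camera call; for the wrist camera it gives the pose at the moment of the call.
- order.hand_in(): hands the job in; it is judged then, once.
The state is a dict: "time": time; "joints": joint angles; "dq": joint speeds; "effort": joint torques, N m; "position": TCP position; "tcp_rot": TCP orientation; "ft_force": force on the tool from outside, world axes, zero at the start; "ft_torque": the same for the moment, N m; "width": finger opening in m; "gripper_force": force on a finger pad.
Only numpy, scipy, OpenCV 4.12 (cv2) and the standard library are available. Lean on these libraries where they do the work, as an engineer would, in place of code of your own. Each camera call takes 0.05 s, during which the arm holds its last target. There are 200 camera calls.

## Task

Closing-time wipe-down in the pizza kitchen: open the square bottle of concentrate that stands in the steel rack on the counter. Grip its push-and-turn safety cap, press it down, twist it counterclockwise until it is free, then lift it straight up and finish while still holding the cap upright a few centimetres above the open bottle. The bottle stays standing in its slot, and the other things on the counter stay where they are.

Things in the scene. Friction and masses are not known exactly. Their poses are not given: they have to be found in the camera images.
- cap_mid (a point): Grey ribbed round safety cap, 48 mm across, 28 mm high, 25 g, a loose part locked on the bottle's neck. Point: its centre, half-way up; z up, x parallel to the bottle's x while locked. An inner spring holds it up: pressing it takes 4 N to start, 9 N at 3 mm, 12 N at 5 mm, where it stops hard. Unless pressed by more than 3 mm (best 4 to 5) it turns only a few degrees and cannot lift.
- cap_edge (a point): Centre of the cap's lower edge, 14 mm below its middle; same axes. Four lugs inside the edge sit in notches of the neck. Kept pressed, the cap turns counterclockwise seen from above (clockwise is blocked); between 35 and 55 degrees (0.6 to 0.95 rad) relative to the bottle the lugs stand in gaps and it lifts straight off; at about 60 degrees it meets a stop. 12 mm up it is clear of the neck.
- bottle_rim (a point): White 500 ml plastic bottle, 66 mm square, 0.3 to 0.65 kg, loose in a rack slot that lets it turn some 5 degrees. Point: centre of its neck's rim, 150 mm above its underside, 3 mm below the middle of the locked cap; z up, x and y square to its sides. Neck 31 mm across, 41 over its flanges; shoulder 40 mm across at 24 mm below the rim, sloping to the full 66 mm at 43 mm below.
- rack: Bent stainless rack, screwed to the counter: three square slots side by side along its y axis, each 71 mm inside, 74 mm apart, 70 mm high; the bottle, the beaker and the small bottle stand in one each. Origin at the centre of its underside on the counter; 77 mm along x, 225 mm along y.
- beaker_mid (a point): Steel measuring beaker, 58 mm across, 85 mm high, in another slot of the rack; the point is its centre half-way up. Leave alone.
- flask_mid (a point): Small round white bottle with a narrow plain cap, 52 mm across, 110 mm high, in another slot of the rack; the point is its centre half-way up. Leave alone.
- sprayer_mid (a point): Trigger spray bottle, 76 mm across, 242 mm high, standing on the counter to the right beyond the rack; the point is on its axis 120 mm up. Leave alone.
- wheel_mid (a point): Pizza wheel lying flat, 235 mm long, wheel 100 mm across at its +x end, on a round wooden board 300 mm across and 16 mm thick at the left; the point is 12 mm above the board. Leave alone.
Mind the look-alikes: they are no part of the job. Of the things that look like the part that bears cap_mid, the largest one is meant.

How it is judged:
On the way, in this order (a step that is already met when the one before it is completed fails the run):
1. the cap is pressed down on the neck by at least 2.5 mm (z of cap_mid in the frame of bottle_rim below 0.0005 m), for 0.05 s.
2. the cap, still on the neck, has been twisted by more than 0.5 rad against the bottle (angle between the x axis of cap_mid and the x axis of bottle_rim, either way round above 0.5 rad and z of cap_mid in the frame of bottle_rim below 0.012 m), for 0.05 s.
At the end, for the whole second after the job is handed in: Fingers hold the cap upright (20 deg) and still, its lower edge 15 to 150 mm above the rim, within 40 mm of the bottle's axis, not touching the bottle; the bottle stands upright in its slot (rim within 20 mm of its start); the four other things are within 30 mm of their starts (z of cap_mid in the frame of bottle_rim between 0.032 and 0.17 m and horizontal distance between cap_mid and bottle_rim below 0.04 m and angle between cap_mid's own z axis and vertical below 0.35 rad and contact force between the fingers and cap above 1 N and contact force between cap and bottle below 0.05 N and linear speed of each of cap, bottle below 0.03 m/s and angle between bottle_rim's own z axis and vertical below 0.12 rad and distance of bottle_rim from where it was at the start of the episode below 0.02 m and distance of each of beaker_mid, flask_mid, sprayer_mid, wheel_mid from where it was at the start of the episode below 0.03 m); the arm keeps its last pose, push and grip.
It fails at once if the bottle is lifted or dragged out of its slot (rim moved more than 30 mm) (distance of bottle_rim from where it was at the start of the episode above 0.03 m).
It fails at once if the beaker, small bottle, sprayer or pizza wheel is shoved more than 50 mm (distance of any of beaker_mid, flask_mid, sprayer_mid, wheel_mid from where it was at the start of the episode above 0.05 m).
It also fails if it takes over 32 s, if anything falls off the work surface, if the arm or the gripper's body presses on something with over 40 N, if the wrist force passes 120 N, or if a joint passes its speed limit or range.

## Working session

There is one attempt and no reset: what is moved stays moved. The work goes in short steps, Python scripts to look and compute and a tool call to move; the robot and the scene stay as the last step left them, time stands still between calls to the robot, and variables do not carry over. Pictures are saved under pics/ and viewed, at most 10 in all, crops included, and the job is handed in when it is done.

Besides the shell and the picture viewer there is one more tool, called after "Request:" in YAML: its name, and indented under it one key for each argument. servo_tool: Moves the arm, as the interface text tells. Its arguments: {"type":"object","properties":{"steps":{"type":"array","items":{"type":"number"}},"hand":{"type":"number"}},"required":["steps"]}

```bash
mkdir -p pics
python3 - <<'E'
from plant import status, optics, ctrl
import cv2,numpy as np
for n in ("scene","top"):
    cv2.imwrite(f"pics/{n}0.png",optics.camera(n)[:,:,::-1]); c=optics.get_calibration(n); print(n,np.round(c["K"],1).tolist(),np.round(c["extrinsics"],3).tolist())
s=status.observe();print({k:np.round(v,3).tolist() for k,v in s.items()},ctrl.tip_reach)
E
```

```text
scene [[438.1, 0.0, 322.7], [0.0, 438.1, 230.7], [0.0, 0.0, 1.0]] [[-0.644, 0.576, -0.503, 1.023], [0.765, 0.482, -0.427, 0.454], [-0.004, -0.66, -0.751, 0.848], [0.0, 0.0, 0.0, 1.0]]
top [[439.9, 0.0, 321.3], [0.0, 439.9, 232.7], [0.0, 0.0, 1.0]] [[-0.005, -0.984, 0.176, 0.374], [-1.0, -0.001, -0.031, 0.063], [0.03, -0.176, -0.984, 1.132], [0.0, 0.0, 0.0, 1.0]]
{'time': 0.1, 'joints': [-1.219, 0.32, 1.566, -0.0, 1.257, -0.02], 'dq': [-0.001, -0.001, -0.004, 0.002, 0.0, 0.001], 'effort': [-0.0, -41.334, -23.251, 0.073, 0.042, -0.0], 'position': [0.209, -0.535, 0.232], 'tcp_rot': [-0.001, 0.983, 0.185, -0.0], 'ft_force': [-0.245, 0.154, 0.806], 'ft_torque': [0.0, -0.025, -0.01], 'gripper_force': 0.0, 'width': 0.091} 0.019
```

View pics/scene0.png

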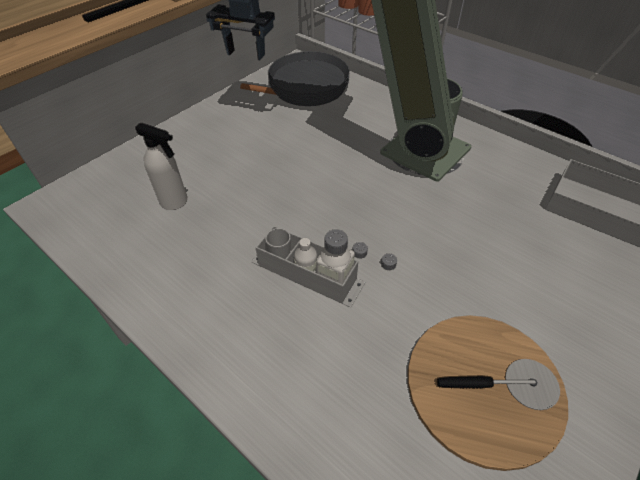

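View pics/top0.png

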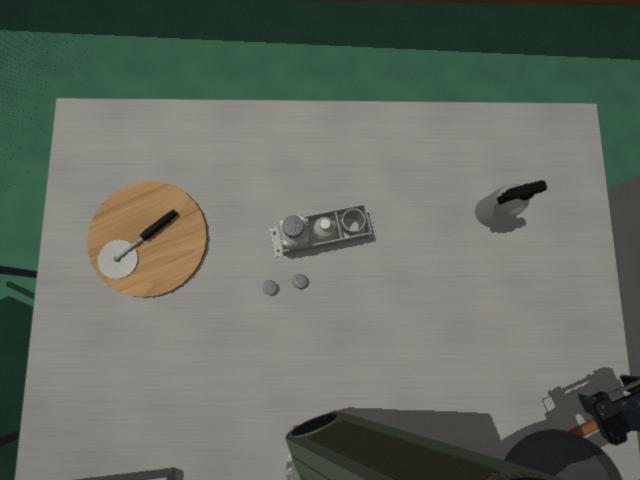

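The scene view shows the cap at about (336,238) and the top view at about (293,226). It sits on the square bottle in the leftmost slot as seen from above. The two small loose caps on the counter are the decoys. I'll triangulate the cap.

```bash
cat > h.py <<'E'
import numpy as np,cv2
def ray(c,uv):
    K=np.array(c["K"]);E=np.array(c["extrinsics"]);d=E[:3,:3]@np.linalg.inv(K)@[*uv,1];return E[:3,3],d/np.linalg.norm(d)
def plane(c,uv,z):
    o,d=ray(c,uv);return o+d*(z-o[2])/d[2]
def tri(rs):
    A=sum(np.eye(3)-np.outer(d,d) for o,d in rs);b=sum((np.eye(3)-np.outer(d,d))@o for o,d in rs);p=np.linalg.solve(A,b)
    return p,[np.linalg.norm(np.cross(p-o,d)) for o,d in rs]
E
python3 - <<'E'
from plant import optics
from h import *
A=cv2.imread("pics/scene0.png")[205:315,240:400];B=cv2.imread("pics/top0.png")[195:305,255:415]
f=lambda x:cv2.resize(x,None,fx=2.5*2,fy=2.5*2,interpolation=cv2.INTER_CUBIC)[:,:]
cv2.imwrite("pics/c0.png",f(A));cv2.imwrite("pics/c1.png",f(B))
s,t=[optics.get_calibration(n) for n in("scene","top")]
print(tri([ray(s,(336,236)),ray(t,(292.5,222))]),plane(s,(336,236),.167),plane(t,(292.5,222),.167))
E
```

```text
(array([0.56750504, 0.09915102, 0.1763852 ]), [np.float64(0.0027853609298472393), np.float64(0.0027853609298472025)]) [0.55979435 0.09669591 0.167     ] [0.57095012 0.09714388 0.167     ]
```

View pics/c0.png

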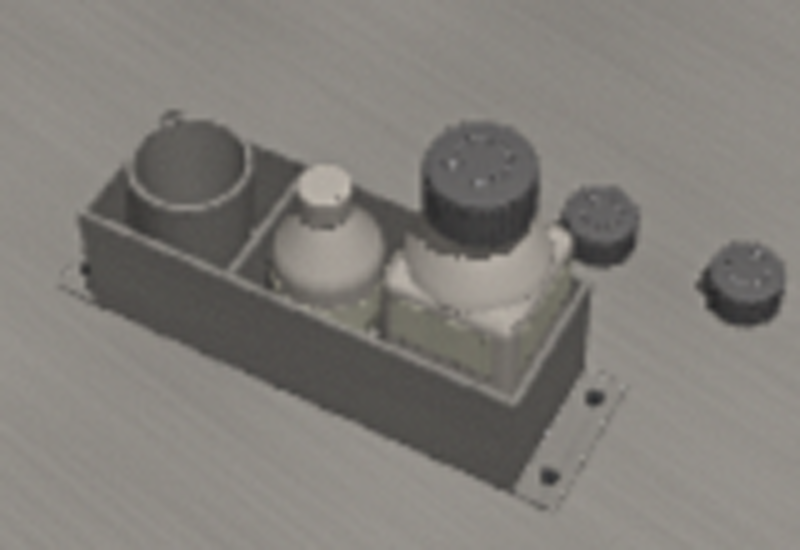

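View pics/c1.png

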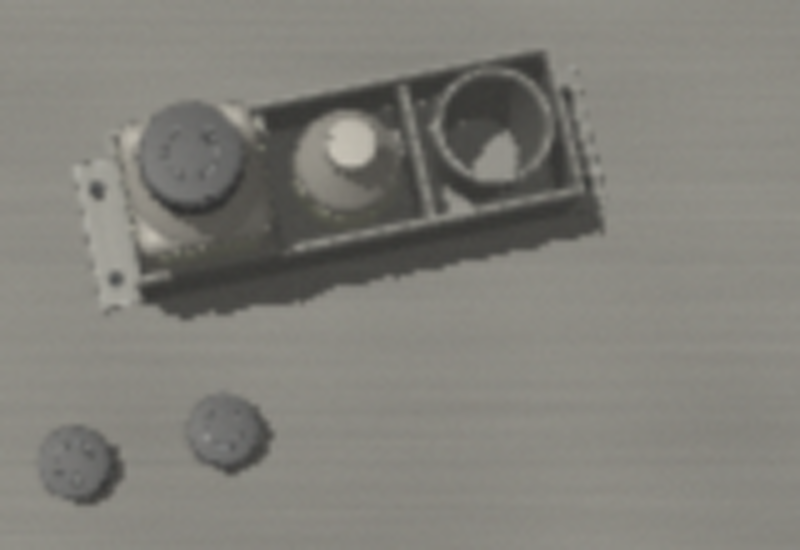

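In the crops, the cap's top-face centre is at about (335.7,237.2) in the scene view and (292.8,224.6) in the top view. The flask and beaker are clearly lower than the cap.

Run:
```python
from plant import optics,status
from h import *
from scipy.spatial.transform import Rotation as R
s,t=[optics.get_calibration(n) for n in("scene","top")]
a,b=(335.7,237.2),(292.8,224.6)
print(tri([ray(s,a),ray(t,b)]),plane(s,a,.167),plane(t,b,.167))
S=status.observe();q=S["tcp_rot"];M=R.from_quat([*q[1:],q[0]])
p=tri([ray(s,a),ray(t,b)])[0]
print(M.as_matrix().round(3)); print("shift for TCP at z .26",M.inv().apply(np.array([p[0],p[1],.26])-S["position"]).round(4))
```

```text
(array([0.56406122, 0.09756352, 0.16802095]), [np.float64(0.0013892552435464628), np.float64(0.0013892552435463854)]) [0.56269999 0.09825499 0.167     ] [0.56502869 0.09643429 0.167     ]
[[ 0.932  0.363 -0.001]
 [ 0.363 -0.932  0.002]
 [-0.    -0.002 -1.   ]]
shift for TCP at z .26 [ 0.5609 -0.4606 -0.0271]
```

Request:
servo_tool:
  steps: [0.03,-0.025,-0.002,0,0.09,-0.074,-0.005,0,0.56,-0.46,-0.027,0,0.56,-0.46,-0.027,0,0.56,-0.46,-0.027,0,0.56,-0.46,-0.027,0,0.56,-0.46,-0.027,0,0.56,-0.46,-0.027,0,0.56,-0.46,-0.027,0,0.56,-0.46,-0.027,0,0.56,-0.46,-0.027,0,0.56,-0.46,-0.027,0,0.56,-0.46,-0.027,0,0.56,-0.46,-0.027,0,0.56,-0.46,-0.027,0,0.56,-0.46,-0.027,0,0.56,-0.46,-0.027,0,0.56,-0.46,-0.027,0,0.56,-0.46,-0.027,0,0.56,-0.46,-0.027,0]
  hand: -1

```text
time: 1.77
position: [0.5633, 0.0969, 0.259]
tcp_rot: [0.0, 0.983, 0.186, -0.001]
ft_force: [0.2, -0.7, -0.5]
width: 0.0908
gripper_force: 0.0
```

Request:
servo_tool:
  steps: [0,0,0,0,0,0,0,0,0,0,0,0]

```text
time: 2.02
position: [0.5629, 0.095, 0.2601]
tcp_rot: [0.0, 0.983, 0.184, -0.0]
ft_force: [-0.3, -0.2, -0.2]
width: 0.091
gripper_force: 0.0
```

Run:
```python
from plant import optics,status
from h import *
from scipy.spatial.transform import Rotation as R
S=status.observe();c=optics.get_calibration("wrist");cv2.imwrite("pics/w1.png",optics.camera("wrist")[:,:,::-1])
print({k:np.round(v,4).tolist() for k,v in S.items() if k in("time","joints","position","tcp_rot","ft_force")})
print(np.round(c["K"],1).tolist(),np.round(c["extrinsics"],3).tolist())
```

```text
{'time': 2.0167, 'joints': [0.1472, 0.2977, 1.5274, -0.0004, 1.3167, 1.348], 'position': [0.5629, 0.095, 0.2601], 'tcp_rot': [0.0002, 0.9829, 0.184, -0.0001], 'ft_force': [-0.2539, -0.1776, -0.1676]}
[[404.3, 0.0, 320.5], [0.0, 404.3, 231.5], [0.0, 0.0, 1.0]] [[0.362, -0.894, -0.264, 0.639], [-0.932, -0.347, -0.103, 0.124], [0.0, 0.283, -0.959, 0.412], [0.0, 0.0, 0.0, 1.0]]
```

View pics/w1.png

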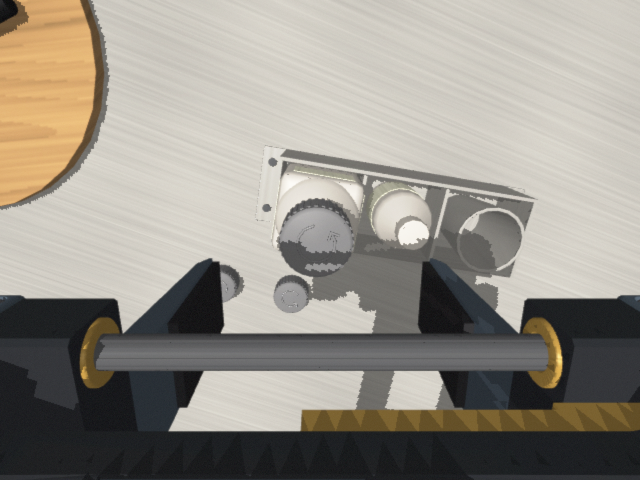

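The wrist view shows the cap's top face centred at about (317,239), roughly 77 px across, which fits 48 mm at that range. The fingers straddle it and only the look-alikes lie outside.

Run:
```python
from plant import optics,status
from h import *
from scipy.spatial.transform import Rotation as R
S=status.observe();c=optics.get_calibration("wrist");q=S["tcp_rot"];M=R.from_quat([*q[1:],q[0]])
im=cv2.imread("pics/w1.png");g=cv2.GaussianBlur(cv2.cvtColor(im,6),(5,5),0)[180:300,250:380]
h=cv2.HoughCircles(g,3,1.2,100,param1=120,param2=.5,minRadius=34,maxRadius=43);print(h)
for uv in [(317,239)]+([h[0,0,:2]+[250,180]] if h is not None else []):
    p=plane(c,uv,.167);print(uv,p.round(4)); print(M.inv().apply([p[0],p[1],.155]-S["position"]).round(4))
```

```text
[[[69.   58.2  40.84]]]
(317, 239) [0.5663 0.0985 0.167 ]
[ 0.0042 -0.002   0.1052]
[319.         238.20000076] [0.5672 0.0975 0.167 ]
[ 0.0047 -0.0008  0.1052]
```

Request:
servo_tool:
  steps: [0.0042,-0.0015,0.03,0,0.0042,-0.0015,0.06,0,0.0042,-0.0015,0.08,0,0.0042,-0.0015,0.095,0,0.0042,-0.0015,0.103,0,0.0042,-0.0015,0.105,0,0.0042,-0.0015,0.105,0,0.0042,-0.0015,0.105,0]

```text
time: 2.73
position: [0.5676, 0.0991, 0.1561]
tcp_rot: [0.0, 0.983, 0.185, 0.001]
ft_force: [0.3, -0.9, 0.1]
width: 0.0912
gripper_force: 0.0
```

Request:
servo_tool:
  steps: [0,0,0,0,0,0,0,0,0,0,0,0,0,0,0,0,0,0,0,0,0,0,0,0,0,0,0,0,0,0,0,0,0,0,0,0,0,0,0,0]
  hand: 1

```text
time: 3.57
position: [0.5668, 0.0994, 0.1549]
tcp_rot: [-0.0, 0.983, 0.185, -0.0]
ft_force: [0.2, 0.3, 0.6]
width: 0.0479
gripper_force: 30.0
```

Request:
servo_tool:
  steps: [0,0,0.001,0,0,0,0.002,0,0,0,0.003,0,0,0,0.004,0,0,0,0.005,0,0,0,0.005,0,0,0,0.005,0,0,0,0.005,0]

```text
time: 4.23
position: [0.567, 0.0994, 0.1515]
tcp_rot: [-0.0, 0.983, 0.185, 0.001]
ft_force: [-2.7, 1.7, 8.7]
width: 0.048
gripper_force: 30.0
```

Request:
servo_tool:
  steps: [0,0,0.001,0,0,0,0.002,0,0,0,0.002,0,0,0,0.002,0]

```text
time: 4.57
position: [0.5671, 0.0995, 0.15]
tcp_rot: [-0.0, 0.983, 0.185, 0.001]
ft_force: [-3.5, 1.5, 11.6]
width: 0.048
gripper_force: 30.0
```

Now pressed about 4.7 mm at 11.6 N. Next is the counterclockwise twist, a negative turn about tool z because it points down.

Request:
servo_tool:
  steps: [0,0,0,-3,0,0,0,-6,0,0,0,-9,0,0,0,-12,0,0,0,-15,0,0,0,-18,0,0,0,-21,0,0,0,-24,0,0,0,-24,0,0,0,-24]

```text
time: 5.4
position: [0.5673, 0.0996, 0.15]
tcp_rot: [0.0, 0.923, 0.385, 0.001]
ft_force: [-3.6, 0.9, 12.1]
width: 0.0479
gripper_force: 30.0
```

Request:
servo_tool:
  steps: [0,0,0,-3,0,0,0,-6,0,0,0,-9,0,0,0,-12,0,0,0,-15,0,0,0,-18,0,0,0,-21,0,0,0,-24,0,0,0,-24,0,0,0,-24]

```text
time: 6.23
position: [0.5667, 0.1, 0.15]
tcp_rot: [-0.0, 0.823, 0.568, 0.001]
ft_force: [-4.5, 2.6, 13.4]
width: 0.0479
gripper_force: 30.0
```

Run:
```python
from plant import optics,status
from h import *
S=status.observe();print({k:np.round(v,3).tolist() for k,v in S.items() if k in("joints","position","tcp_rot","ft_force","ft_torque")})
a=optics.camera("wrist")[:,:,::-1];b=optics.camera("scene")[205:315,240:400,::-1]
cv2.imwrite("pics/m2.png",np.hstack([cv2.resize(a,(400,300)),cv2.resize(b,(400,300))]))
```

```text
{'joints': [0.154, 0.383, 1.689, 0.002, 1.069, 0.515], 'position': [0.567, 0.1, 0.15], 'tcp_rot': [-0.0, 0.823, 0.568, 0.001], 'ft_force': [-4.466, 2.618, 13.434], 'ft_torque': [0.428, 0.857, 0.007]}
```

View pics/m2.png

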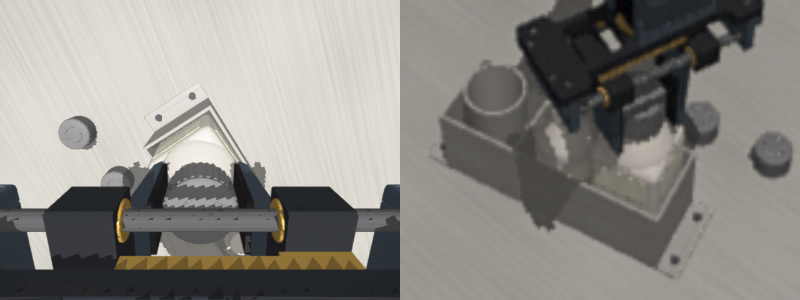

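The fingers still hold the cap on the neck after a 48° turn, and the z torque is near zero, so it hasn't reached the stop. I'll lift gently and watch the force.

Request:
servo_tool:
  steps: [0,0,-0.002,0,0,0,-0.004,0,0,0,-0.006,0,0,0,-0.008,0,0,0,-0.01,0,0,0,-0.012,0,0,0,-0.012,0]

```text
time: 6.92
position: [0.5668, 0.0991, 0.1598]
tcp_rot: [0.0, 0.823, 0.569, -0.0]
ft_force: [-2.3, 1.1, 0.7]
width: 0.0477
gripper_force: 30.0
```

Request:
servo_tool:
  steps: [0,0,-0.003,0,0,0,-0.006,0,0,0,-0.01,0,0,0,-0.015,0,0,0,-0.022,0,0,0,-0.03,0,0,0,-0.038,0,0,0,-0.045,0,0,0,-0.05,0,0,0,-0.05,0,0,0,-0.05,0,0,0,-0.05,0]

```text
time: 7.92
position: [0.5666, 0.0992, 0.2096]
tcp_rot: [-0.0, 0.823, 0.569, -0.0]
ft_force: [-0.1, 0.9, -0.7]
width: 0.0479
gripper_force: 30.0
```

Run:
```python
from plant import optics,status
from h import *
S=status.observe();print({k:np.round(v,3).tolist() for k,v in S.items() if k in("joints","position","tcp_rot","ft_force","ft_torque","width","gripper_force")})
a=optics.camera("wrist")[:,:,::-1];b=optics.camera("scene")[185:315,240:400,::-1]
cv2.imwrite("pics/m3.png",np.hstack([cv2.resize(a,(400,300)),cv2.resize(b,(400,325))[:300]]))
```

```text
{'joints': [0.153, 0.336, 1.601, -0.0, 1.205, 0.515], 'position': [0.567, 0.099, 0.21], 'tcp_rot': [-0.0, 0.823, 0.569, -0.0], 'ft_force': [-0.132, 0.87, -0.721], 'ft_torque': [-0.031, 0.01, -0.004], 'gripper_force': 30.0, 'width': 0.048}
```

View pics/m3.png

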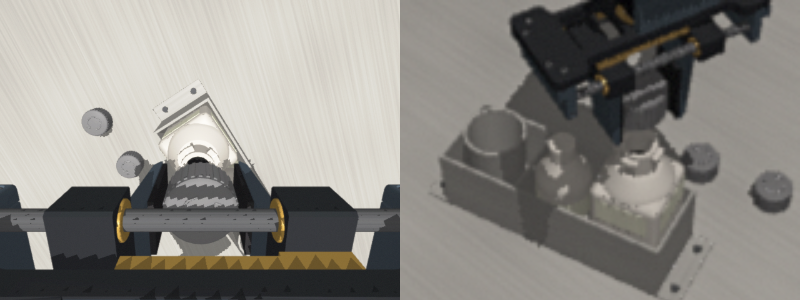

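The open neck with its dark mouth shows below the cap, which is held upright. The bottle is still standing in its slot and the wrist force is only the cap's weight, so I'm handing in.

```bash
python3 -c "
from plant import order
print(order.hand_in())"
```

```text
the job is handed in; nothing more can be done
None
```

The cap came off after a press of about 4.7 mm and a 48° counterclockwise twist; at hand-in it was held upright about 5 cm above its locked height, with the bottle standing in its slot, though the hand-in call returned no verdict.

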